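Slide a carving blank under the board's spring clip

TASK

Make the small rectangular wooden blank ready for carving without picking it up: press the spring clip's wide thumb plate down with one fingertip and, keeping it down, push the blank beneath the raised nose with the other fingertip until its front edge is flush against the end stop. Then let the clip close on the blank and draw the hand clear; leave the tools and the other pieces around it alone.

Things in the scene. Friction and masses are not known exactly. Their poses are not given: they have to be found in the camera images.
- board: flat brown carving board 280 (x) x 220 (y) x 18 mm, fixed to the table, turned up to 0.35 rad; origin: centre of its underside. x: the way the blank is pushed (roughly away from the robot); y: left; top at z = 18 mm. The blank's lane, 44 mm wide, lies between side fence and clip hinge, closed at the far end by the end stop
- stop (a point): point on the near face of the end stop, a bar 10 mm high across the board, where the middle of the blank's front edge comes when home: 6 mm above the board's top, board frame x = 70, y = -35 mm. The stop spans board y = -62 to 24 mm. Axes as the board's
- fence (a point): middle of the upper inner edge of the side fence, a bar 8 mm high, 18 mm wide, right of the lane; its inner face is at board y = -55 mm, from x = -11 to 69 mm. Axes as the board's
- hinge (a point): middle of the clip's hinge line, which runs along the board's x at y = -8 mm, from x = 3 to 69 mm, 5 mm above the board's top; pin 5 mm thick. Fixed; axes as the board's
- clip (a joint): angle (rad) of the steel spring clip, a lever on that hinge: 0 at rest, nose down, blocking the lane; 0.62 with the thumb plate pressed fully down (a stop). From about 0.37 the nose clears a 12 mm blank; let go, it rests on the blank at about 0.36. The spring always closes it: pressing 22 mm out from the hinge takes 2 N at first, about 13 N fully down
- clip_plate (a point): centre of the upper face of the clip's thumb plate (moves with it), left of the hinge. Plate: 66 mm along board x (3 to 69 mm), 28 mm wide. Pressed fully down it is level, 3.6 mm above the board's top, board y = 4 to 32 mm, centre at x = 36, y = 18 mm; at rest it slopes up to the left at 0.62 rad, outer edge 27 mm above the board's top. A fingertip can slide along it
- clip_nose (a point): middle of the lower edge of the clip's nose (moves with it), a strip 12 mm wide along board x (54 to 66 mm) that reaches from the hinge over the lane and down. At rest at board x = 60, y = -36 mm, 2 mm above the board's top; fully raised 18 mm above it. The strip's highest point at rest is 22 mm above the board's top, fully raised about 35 mm
- blank: small flat rectangular wooden blank 56 (x) x 40 (y) x 12 mm (z), 13 to 25 g, with a rosette cut in its rear part and a bare margin in front, lying loose on the board in the lane, short of the clip's nose, nearly square to the board; origin: centre of its underside; x points towards the end stop
- blank_front (a point): middle of the blank's front edge face (towards the stop), at half its thickness
- blank_back (a point): middle of the blank's back edge face (towards the robot), at half its thickness: the face to push
- disc: round spare blank, a turned wooden disc 54 mm across and 14 mm thick, lying on the board's near left part; origin: centre of its underside. A bystander
- pencil: flat red carpenter's pencil 160 x 12 x 7.5 mm, lying across the far end of the board beyond the end stop; origin: centre of its underside. A bystander
- mould: finished paddle-shaped cake mould of pale wood, 250 x 80 x 32 mm with a carved flower, on the table left of the board; origin: underside, near its middle. A bystander
- gouge: carving gouge, brown wooden handle and narrow blade, 240 x 29 x 29 mm, on the table right of the board; origin: underside, at the ferrule. A bystander
- chisel: carving chisel, pale wooden handle and wide blade, 240 x 29 x 29 mm, farther right than the gouge; origin: underside, at the ferrule. A bystander
- stone: grey whetstone 150 x 52 x 26 mm on the table beyond the board; origin: centre of its underside. A bystander
- mallet: round carver's mallet standing on its head, handle up, 82 mm across and 206 mm tall, on the table well to the right; origin: centre of its underside. A bystander
- brush: flat bench brush, 195 x 36 x 17 mm, on the table left of the mould; origin: underside, near its middle. A bystander
Not all that is in view belongs to the job. What is shaped like the blank but pink or turquoise is not meant.

How it is judged:
By the outcome, as a careful person would: the job done as asked, in the order asked, and still so for the second after the job is handed in, with the robot touching nothing.
It also fails if it takes over 40 s, if anything falls off the work surface, if the arm or the gripper's body presses on something with over 40 N, if the wrist force passes 120 N, or if a joint passes its speed limit or range.

ROBOT

A 6-joint arm with a two-finger parallel gripper is mounted at the origin on the work surface. World frame = base frame: x ahead of the robot, y to its left, z up, the work surface at z = 0. Lengths are in m, angles in rad, forces in N, time in s.
With the tool pointing down it reaches from about 0.35 to 0.775 m from the base axis. Payload 7.3 kg.
Tool frame: the origin (TCP) lies at the very end of the fingers, on their centre line; the grasp point (between the pads) lies 19 mm behind it; z points along the fingers, y is the line along which they close (so a half turn about z gives the same grasp; the last joint's range is limited). The gripper opens to 92 mm and grips with 3 to 60 N. Pads are 19 mm wide; open, the fingers measure 130 mm over their backs; the gripper's body (75 mm by 190 mm) begins 47 mm behind the grasp point.
Start: joints at [1.17, 0.342, 1.524, -0, 1.275, -0.146], TCP at [0.132, 0.508, 0.227] pointing down, gripper open.
Joint ranges: [-2.53, 2.53], [-0.77, 2.02], [0.04, 2.7], [-1, 4.14], [0.28, 2.66], [-3.11, 3.11]. Speed limits (rad/s): [2.57, 2.57, 3.14, 3.14, 3.14, 3.14].

INTERFACE

Orientations are given as [roll, pitch, yaw] about the fixed x, y, z axes, in that order (R = Rz(yaw) Ry(pitch) Rx(roll)).
In Python, from cell import robot, read_camera, get_calibration gives the robot as it stands. The module is installed in compiled form; this text tells all that it offers.
- The arm moves only by the tool send_rows, never from a script. Its argument "plan" is a list of rows, each a list of 2 entries, a list of its own where there are three numbers: the shift along the tool's x, y, z as a fraction of full scale, then the turn, a rotation vector about the tool's x, y, z as a fraction of full scale. A call has exactly 10 rows; each row shifts and turns the commanded pose from where the row before left it, along the tool's axes as they then stand; what a row does not reach is not made up. Full scale, the value 1, is 0.025 m for a shift and 90 degrees for a turn. A row lasts 1/8 s, in which the tool goes at most 62.5 mm and 10.7 degrees, less where a joint would pass 70% of its speed; a pose out of reach is approached as far as the arm can. A call with a number of a shift or a turn outside -1 to 1 is refused whole. A call with a gripper value outside its range is refused whole. "gripper" is the opening, from -1 (shut) to 1 (fully open), so that 0 is half open, set as the call begins (left out, the last holds). The fingers move at their own pace and stop on an object; "force" is the grip in N (left out, the last holds). Time passes only in rows, so rows that do not move let the fingers close, or fill a call up. It gives the time, the measured TCP pose, the force, the opening and the grip force at its end, in the units of the state.
- robot.observe(): the state, without advancing time (a new reading comes with each control period).
- read_camera(name): name is "scene" or "top"; returns (picture, depth): 420x560x3 uint8, blue, green, red; 420x560 float32, m along the optical axis (not along the pixel's ray), 0 where there is no reading.
- get_calibration(name): a dict with "intrinsics" (3x3 intrinsics, pixels), "rvec" (rotation vector, rad) and "tvec" (3), from world to camera coordinates, as OpenCV has them. Camera axes: x right, y down, z forward; pixel columns grow to the right and rows downward; lengths in m; the calibration is good to about 2 mm. A picture is of the moment at which its call begins. get_calibration takes no time and is no camera call.
- robot.hand_in(): hands the job in; it is judged then, once.
The state is a dict: "time": time; "qpos": joint angles; "qvel": joint speeds; "joint_efforts": joint torques, N m; "tool_pos": TCP position; "tool_rot": TCP orientation; "contact_force": force on the tool from outside, world axes, zero at the start; "torque": the same for the moment, N m; "opening": finger opening in m; "grip_force": force on a finger pad.
Only numpy, scipy, OpenCV 4.12 (cv2) and the standard library are available. Lean on these libraries where they do the work, as an engineer would, in place of code of your own. Each camera call takes 0.05 s, during which the arm holds its last target. There are 200 camera calls.

## Working session

There is one attempt and no reset: what is moved stays moved. The work goes in short steps, Python scripts to look and compute and a tool call to move; the robot and the scene stay as the last step left them, time stands still between calls to the robot, and variables do not carry over. Pictures are saved under pics/ and viewed, at most 10 in all, crops included, and the job is handed in when it is done.

Besides the shell and the picture viewer there is one more tool, called after "Call:" by a JSON object that holds its "api" and its "payload", one argument or row to a line. send_rows: Moves the arm, as the interface text tells. Shift numbers are shares of 0.025 m and turn numbers shares of 90 degrees, none past 1 either way. Its arguments: {"type":"object","properties":{"plan":{"type":"array"},"gripper":{"type":"number"},"force":{"type":"number"}},"required":["plan"]}

```bash
mkdir -p pics; python3 - <<'E'
from cell import robot, read_camera, get_calibration
import cv2,numpy as np
for n in("top","scene"):
    p,d=read_camera(n); cv2.imwrite(f"pics/{n}0.png",p); np.save(f"{n}0.npy",d); c=get_calibration(n); print(n,c)
print(robot.observe())
E
```

```text
top {'intrinsics': array([[479.91597067,   0.        , 277.94504604],
       [  0.        , 479.91597067, 208.19143498],
       [  0.        ,   0.        ,   1.        ]]), 'rvec': array([ 2.11446573, -2.1719659 ,  0.16682445]), 'tvec': array([0.01079554, 0.56957864, 1.28883135])}
scene {'intrinsics': array([[394.0251713 ,   0.        , 280.91273255],
       [  0.        , 394.0251713 , 214.50921667],
       [  0.        ,   0.        ,   1.        ]]), 'rvec': array([ 2.08676251,  1.53933051, -0.47346056]), 'tvec': array([-0.17785271, -0.42332576,  1.26561984])}
{'time': 0.1, 'qpos': array([ 1.17000511e+00,  3.42689861e-01,  1.52491509e+00, -2.64540809e-05,
        1.27539636e+00, -1.46002499e-01]), 'qvel': array([ 4.41172770e-05, -3.08441423e-03, -1.28647088e-03, -8.11184627e-04,
        5.83037659e-04, -2.36238054e-03]), 'joint_efforts': array([ 2.04628821e-03, -4.32001019e+01, -2.44694853e+01,  7.18493946e-02,
        5.25889895e-02, -1.66159992e-05]), 'tool_pos': array([0.132167  , 0.50771905, 0.22609758]), 'tool_rot': array([-3.14019530e+00, -1.79909935e-04,  2.88681153e+00]), 'contact_force': array([ 0.43117475,  0.05807022, -1.19744433]), 'torque': array([-0.03177852,  0.01245399,  0.03591934]), 'grip_force': 0.0, 'opening': 0.09168528913478233}
```

View pics/top0.png

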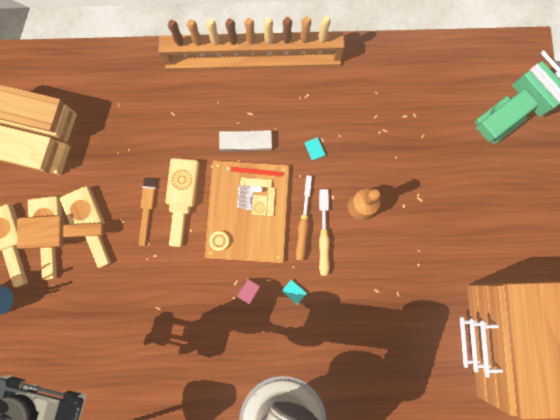

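View pics/scene0.png

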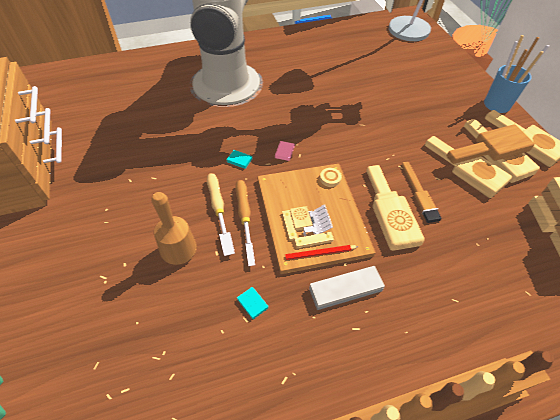

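The top view shows the board at about (206–289, 162–262), the clip at (247,195), the blank at (263,203), the disc at (219,240) and the pencil at (257,171). Next I'll measure the board and blank.

```bash
cat > h.py <<'E'
import cv2,numpy as np
from cell import robot, read_camera, get_calibration
def cal(n):
    c=get_calibration(n); return c["intrinsics"],cv2.Rodrigues(c["rvec"])[0],np.array(c["tvec"]).ravel()
def pts(n,d):  # world point of every pixel from depth
    K,R,t=cal(n); v,u=np.mgrid[:d.shape[0],:d.shape[1]]
    c=np.stack([(u-K[0,2])/K[0,0]*d,(v-K[1,2])/K[1,1]*d,d],-1); return (c-t)@R
def ray(n,uv,z):
    K,R,t=cal(n); uv=np.atleast_2d(uv).astype(float)
    r=np.c_[(uv-K[:2,2])/K[0,0],np.ones(len(uv))]@R; o=-R.T@t
    return o+r*((z-o[2])/r[:,2])[:,None]
def proj(n,P):
    K,R,t=cal(n); return cv2.projectPoints(np.array(P,float).reshape(-1,3),R,t,K,None)[0].reshape(-1,2)
E
python3 - <<'E'
from h import *
d=np.load("top0.npy");p=cv2.imread("pics/top0.png");P=pts("top",d)
Z=P[...,2]; print("table z",np.median(Z[270:285,200:280]),"board z",np.median(Z[215:250,240:280]))
m=((Z>.009)&(Z<.06)).astype(np.uint8); m[:,:201]=0;m[:,296:]=0;m[:156]=0;m[270:]=0
c=max(cv2.findContours(m,0,1)[0],key=cv2.contourArea)
W=ray("top",c[:,0],.018)[:,:2]
r=cv2.minAreaRect((W*1000).astype(np.float32));print(r)
b=cv2.boxPoints(r)/1000; print(b, len(c))
big=cv2.resize(p[150:275,195:305],None,fx=5,fy=4.8,interpolation=cv2.INTER_CUBIC);cv2.imwrite("pics/c.png",big)
s=cv2.imread("pics/scene0.png");cv2.imwrite("pics/s.png",cv2.resize(s[155:280,250:385],None,fx=5,fy=4.8,interpolation=cv2.INTER_CUBIC))
h=Z[183:222,228:280]*1000
for row in h[::2]: print(*row[::2].astype(int))
E
```

```text
table z 0.0005329401811349195 board z 0.01835839065864523
((567.069580078125, 83.01974487304688), (222.50125122070312, 282.4570007324219), 84.81183624267578)
[[ 0.41635963 -0.01500424]
 [ 0.69765943 -0.04054594]
 [ 0.7177795   0.18104373]
 [ 0.43647975  0.20658544]] 350
17 19 17 18 18 12 29 21 30 27 35 28 30 26 28 29 24 29 31 25 25 27 19 12 15 20
18 17 19 16 16 23 44 35 27 29 26 29 22 25 28 28 27 25 29 31 25 32 19 13 21 17
17 15 20 16 19 14 44 32 37 33 24 23 30 38 33 43 41 24 21 26 28 24 20 12 15 16
16 18 17 20 16 40 39 38 37 30 26 21 33 36 43 42 41 19 16 16 20 25 25 15 15 16
21 17 15 25 14 44 39 37 31 31 29 26 30 39 36 40 43 20 18 17 25 28 31 11 15 19
23 19 17 16 20 42 41 39 36 29 25 23 18 23 13 14 24 19 20 17 24 27 21 14 13 21
15 20 16 16 14 42 39 38 35 32 29 20 16 32 32 36 22 18 16 20 25 24 27 18 14 19
17 19 20 15 16 45 42 37 31 28 28 25 23 31 31 29 32 30 33 24 27 25 25 18 16 19
17 19 22 17 18 45 38 36 31 28 22 18 30 33 31 27 26 27 32 32 25 29 25 19 22 14
22 14 16 17 19 40 45 30 36 26 22 27 32 26 35 34 29 30 31 27 26 27 30 18 20 12
17 19 19 20 20 46 37 35 28 24 25 24 26 25 30 25 29 33 25 14 28 29 26 18 20 19
14 14 19 15 16 39 40 34 33 31 20 28 30 31 29 32 31 30 32 20 28 24 27 18 17 20
21 22 18 20 12 48 39 35 33 32 23 29 27 31 31 31 29 31 34 13 24 26 23 19 16 18
21 16 17 19 16 18 20 18 19 22 26 25 26 32 34 35 31 31 29 18 29 31 27 17 17 21
17 19 15 20 18 20 21 19 20 18 19 19 33 28 31 32 31 36 33 27 27 27 28 17 16 16
23 15 21 26 20 16 17 12 20 20 17 16 29 30 33 34 34 33 32 22 26 26 25 16 18 20
17 14 18 18 20 22 17 18 21 22 20 20 19 16 17 24 26 25 34 23 23 25 21 22 19 14
18 17 18 13 21 16 20 14 18 17 17 16 21 16 14 21 12 19 20 18 17 20 18 17 17 18
17 17 18 15 19 25 22 19 17 18 18 15 20 18 15 18 24 20 14 16 19 23 14 18 17 21
18 19 18 22 21 14 20 18 18 16 18 18 20 16 14 23 18 12 23 13 16 19 17 17 16 22
```

View pics/c.png

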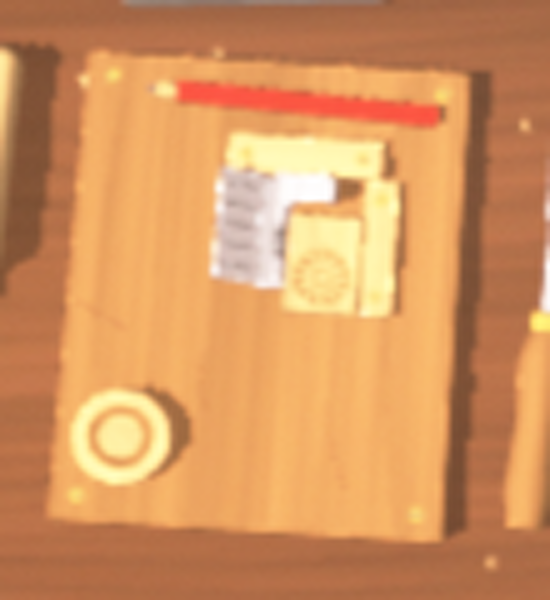

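The crop shows the blank's corners at about (293,205), (362,213), (355,314) and (282,307). The thumb plate is left of it and the stop and fence frame it, so it sits well short of the nose. Next: refine the board-frame numbers.

```bash
cat >> h.py <<'E'
C=np.array([.567,.083]);A=np.deg2rad(-5.19);E=np.array([[np.cos(A),np.sin(A)],[-np.sin(A),np.cos(A)]])
def tob(w): return (np.asarray(w)[...,:2]-C)@E.T*1000
def tow(b,z=0): b=np.atleast_2d(b)/1000; return np.c_[C+b@E,np.full(len(b),z)]
E
python3 - <<'E'
from h import *
f=lambda q:np.array(q)/[5,4.8]+[195,150]-[.4,.4]
print("blank",tob(ray("top",f([(293,205),(362,213),(355,314),(282,307)]),.030)).round(1))
print("fence inner far/near, outer",tob(ray("top",f([(370,180),(360,315),(402,185),(393,317)]),.026)).round(1))
print("stop near L R",tob(ray("top",f([(228,165),(383,180),(228,132),(386,143)]),.028)).round(1))
print("plate outer edge far, near",tob(ray("top",f([(220,170),(211,278)]),.045)).round(1))
s=cv2.imread("pics/scene0.png")
for b,z in [((-140,-110),.018),((140,-110),.018),((140,110),.018),((-140,110),.018),((70,-62),.028),((70,24),.028),((-11,-55),.026),((69,-55),.026)]:
    q=(proj("scene",tow(b,z))[0]-[250,155])*[5,4.8]; print(b,q.round()); 
    i=cv2.imread("pics/s.png") if b==(-140,-110) else i
    cv2.circle(i,tuple(int(k) for k in q),3,(255,0,0),-1)
cv2.imwrite("pics/s2.png",i)
print("M start",tow((-9.5,-6.5)))
E
```

```text
blank [[ 53.4 -14.3]
 [ 51.1 -53.4]
 [ -8.8 -53.5]
 [ -7.3 -12.4]]
fence inner far/near, outer [[ 71.9 -56.5]
 [ -8.7 -56.2]
 [ 70.  -74.8]
 [ -8.7 -74.8]]
stop near L R [[ 75.3  24.3]
 [ 72.  -63.9]
 [ 95.2  25.8]
 [ 94.3 -64.1]]
plate outer edge far, near [[68.7 27. ]
 [ 5.  27.1]]
(-140, -110) [28. 91.]
(140, -110) [141. 546.]
(140, 110) [617. 461.]
(-140, 110) [435.  32.]
(70, -62) [212. 389.]
(70, 24) [393. 358.]
(-11, -55) [188. 255.]
(69, -55) [226. 387.]
M start [[0.55695097 0.07738601 0.        ]]
```

View pics/s2.png

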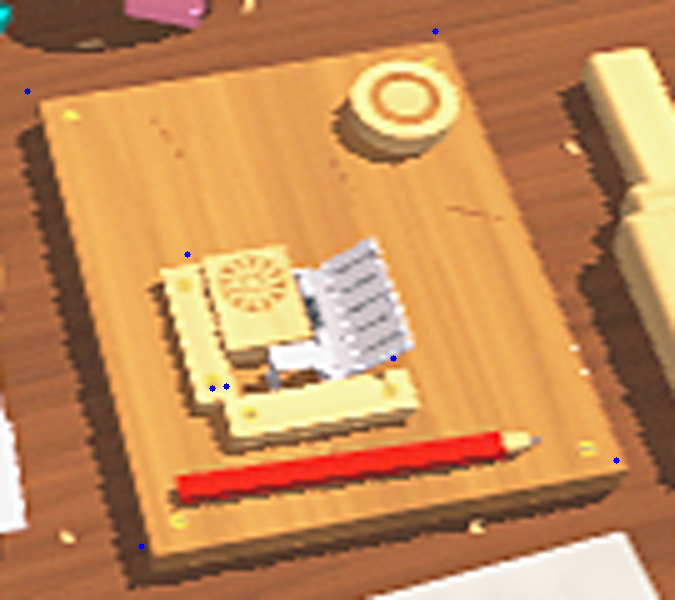

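Both views agree on the board pose to about 2–3 mm. The scene projections sit slightly nearer the robot, so I shift the board by +2 mm in x. I'll turn the gripper so one finger is over the plate and the other sits behind the blank.

Call:
{"api": "send_rows", "payload": {
  "plan": [
    [[0, 0, 0], [0, 0, 0.0835]],
    [[0, 0, 0], [0, 0, 0.0835]],
    [[0, 0, 0], [0, 0, 0.0835]],
    [[0, 0, 0], [0, 0, 0.0835]],
    [[-1, 0, 0], [0, 0, 0]],
    [[-1, 0, 0], [0, 0, 0]],
    [[-1, 0, 0], [0, 0, 0]],
    [[-1, 0, 0], [0, 0, 0]],
    [[-1, 0, 0], [0, 0, 0]],
    [[-1, 0, 0], [0, 0, 0]]
  ],
  "gripper": 0.2
}}

```text
time: 1.35
tool_pos: [0.2394, 0.4019, 0.2264]
tool_rot: [-3.141, 0.0, 2.362]
contact_force: [0.4, 0.1, 0.2]
opening: 0.0552
grip_force: 0.0
```

Call:
{"api": "send_rows", "payload": {
  "plan": [
    [[-1, 0, 0], [0, 0, 0]],
    [[-1, 0, 0], [0, 0, 0]],
    [[-1, 0, 0], [0, 0, 0]],
    [[-1, 0, 0], [0, 0, 0]],
    [[-1, 0, 0], [0, 0, 0]],
    [[-1, 0, 0], [0, 0, 0]],
    [[-1, 0, 0], [0, 0, 0]],
    [[-1, 0, 0], [0, 0, 0]],
    [[-1, 0, 0], [0, 0, 0]],
    [[-1, 0, 0], [0, 0, 0]]
  ]
}}

```text
time: 2.6
tool_pos: [0.4172, 0.2262, 0.2264]
tool_rot: [-3.141, -0.0, 2.362]
contact_force: [0.1, 0.4, 0.1]
opening: 0.0552
grip_force: 0.0
```

Call:
{"api": "send_rows", "payload": {
  "plan": [
    [[-1, 0, 0], [0, 0, 0]],
    [[-1, 0, 0], [0, 0, 0]],
    [[-1, 0, 0], [0, 0, 0]],
    [[-1, 0, 0], [0, 0, 0]],
    [[-1, 0, 0], [0, 0, 0]],
    [[-1, 0, 0], [0, 0, 0]],
    [[-1, 0, 0], [0, 0, 0]],
    [[-1, 0, 0], [0, 0, 0]],
    [[-0.27, -0.24, 0], [0, 0, 0]],
    [[0, 0, 0], [0, 0, 0]]
  ]
}}

```text
time: 3.85
tool_pos: [0.5592, 0.0769, 0.2264]
tool_rot: [-3.141, -0.001, 2.361]
contact_force: [-0.5, 0.7, 0.2]
opening: 0.0551
grip_force: 0.0
```

Call:
{"api": "send_rows", "payload": {
  "plan": [
    [[0, 0, 1], [0, 0, 0]],
    [[0, 0, 1], [0, 0, 0]],
    [[0, 0, 1], [0, 0, 0]],
    [[0, 0, 1], [0, 0, 0]],
    [[0, 0, 1], [0, 0, 0]],
    [[0, 0, 0.8], [0, 0, 0]],
    [[0, 0, 0.5], [0, 0, 0]],
    [[0, 0, 0.3], [0, 0, 0]],
    [[0, 0, 0], [0, 0, 0]],
    [[0, 0, 0], [0, 0, 0]]
  ]
}}

```text
time: 5.1
tool_pos: [0.5601, 0.0774, 0.0624]
tool_rot: [3.141, 0.001, 2.362]
contact_force: [0.4, 0.6, 0.2]
opening: 0.055
grip_force: 0.0
```

```bash
python3 - <<'E'
from h import *
o=[]
for n,(r,c) in (("top",(140,190)),("scene",(150,245))):
    p,d=read_camera(n); o.append(cv2.resize(p[r:r+130,c:c+130],(400,400),interpolation=cv2.INTER_CUBIC))
cv2.imwrite("pics/a.png",np.hstack(o)[:, :800]); print(robot.observe()["tool_pos"])
E
```

```text
[0.56009444 0.07736187 0.06238138]
```

View pics/a.png

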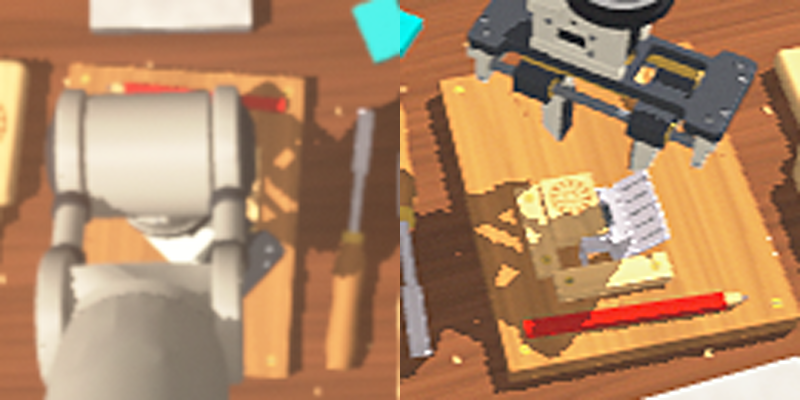

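The right half shows the fingertips at about (548,137) and (643,167). They are clear of the blank at (570,195) and the plate at (635,215). I'll convert these tip pixels to positions to check the offset.

```bash
sed -i 's/\[.567,.083\]/[.569,.083]/' h.py; python3 - <<'E'
from h import *
f=lambda q:(np.array(q)-[400,0])*.325+[245,150]-.35
print("tips",tob(ray("scene",f([(548,138),(643,168)]),.0624)).round(1))
print("TCP",tob([.5601,.0774]))
print("blank back L,R top",tob(ray("scene",f([(585,170),(513,184)]),.030)).round(1))
print("blank corners",tob(ray("scene",f([(593,173),(605,205),(516,185),(540,220)]),.030)).round(1))
print("stop top near L, far R corner",tob(ray("scene",f([(668,250),(563,300)]),.028)).round(1))
print("plate outer far/near",tob(ray("scene",f([(668,248),(645,170)]),.045)).round(1))
E
```

```text
tips [[-23.  -41.4]
 [ 19.2  22. ]]
TCP [-8.35694272 -6.38212413]
blank back L,R top [[-10.9 -13.1]
 [ -9.  -71.2]]
blank corners [[ -6.8  -7.7]
 [ 24.7  -6.4]
 [ -7.6 -69.1]
 [ 28.2 -58.3]]
stop top near L, far R corner [[ 72.9  29.9]
 [ 99.1 -57.5]]
plate outer far/near [[81.4 25.2]
 [ 9.1 28.3]]
```

Call:
{"api": "send_rows", "payload": {
  "plan": [
    [[0, 0, 0.3], [0, 0, 0]],
    [[0, 0, 0.2], [0, 0, 0]],
    [[0, 0, 0.2], [0, 0, 0]],
    [[0, 0, 0.15], [0, 0, 0]],
    [[0, 0, 0.15], [0, 0, 0]],
    [[0, 0, 0.15], [0, 0, 0]],
    [[0, 0, 0.15], [0, 0, 0]],
    [[0, 0, 0.15], [0, 0, 0]],
    [[0, 0, 0], [0, 0, 0]],
    [[0, 0, 0], [0, 0, 0]]
  ]
}}

```text
time: 6.45
tool_pos: [0.5601, 0.0779, 0.0262]
tool_rot: [3.14, 0.0, 2.362]
contact_force: [-2.0, 2.8, 9.1]
opening: 0.0552
grip_force: 3.8
```

Call:
{"api": "send_rows", "payload": {
  "plan": [
    [[0, 0, 0.1], [0, 0, 0]],
    [[0, 0, 0], [0, 0, 0]],
    [[-0.093, 0.076, 0], [0, 0, 0]],
    [[-0.093, 0.076, 0], [0, 0, 0]],
    [[-0.093, 0.076, 0], [0, 0, 0]],
    [[-0.093, 0.076, 0], [0, 0, 0]],
    [[-0.093, 0.076, 0], [0, 0, 0]],
    [[-0.093, 0.076, 0], [0, 0, 0]],
    [[0, 0, 0], [0, 0, 0]],
    [[0, 0, 0], [0, 0, 0]]
  ]
}}

```text
time: 7.7
tool_pos: [0.577, 0.0757, 0.0235]
tool_rot: [-3.141, -0.001, 2.363]
contact_force: [-6.0, 0.1, 9.5]
opening: 0.055
grip_force: 4.5
```

```bash
python3 - <<'E'
from h import *
p,d=read_camera("scene"); cv2.imwrite("pics/b.png",cv2.resize(p[155:280,250:385],None,fx=5,fy=4.8,interpolation=cv2.INTER_CUBIC))
o=robot.observe();print(o["tool_pos"],o["contact_force"],tob(o["tool_pos"]))
E
```

```text
[0.57694663 0.07573309 0.02347514] [-4.85722816  0.11668594  9.24289319] [ 8.57140984 -6.51827788]
```

View pics/b.png

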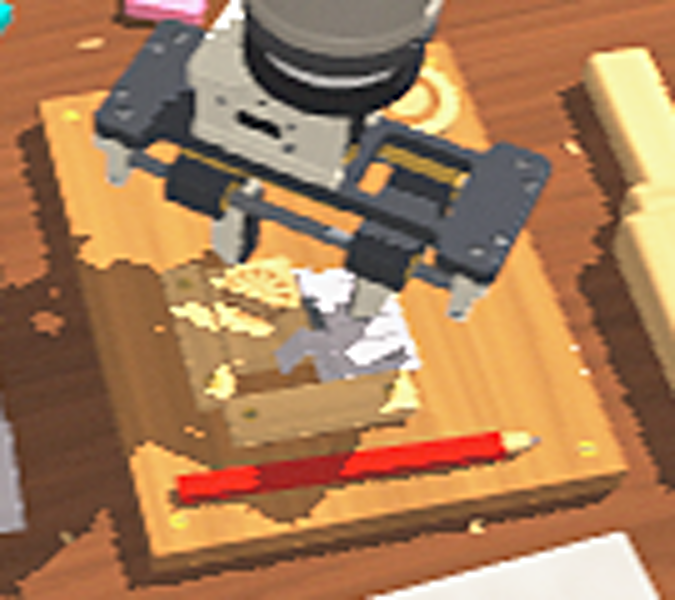

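The plate is pressed flat with a finger at (365,300), and the other finger is behind the blank at (230,250). Continuing the push while watching the force.

Call:
{"api": "send_rows", "payload": {
  "plan": [
    [[-0.093, 0.076, 0], [0, 0, 0]],
    [[-0.093, 0.076, 0], [0, 0, 0]],
    [[-0.093, 0.076, 0], [0, 0, 0]],
    [[-0.093, 0.076, 0], [0, 0, 0]],
    [[0, 0, 0], [0, 0, 0]],
    [[0, 0, 0], [0, 0, 0]],
    [[0, 0, 0], [0, 0, 0]],
    [[0, 0, 0], [0, 0, 0]],
    [[0, 0, 0], [0, 0, 0]],
    [[0, 0, 0], [0, 0, 0]]
  ]
}}

```text
time: 9.0
tool_pos: [0.589, 0.0745, 0.0235]
tool_rot: [-3.141, -0.001, 2.363]
contact_force: [-5.0, 0.6, 9.4]
opening: 0.0551
grip_force: 4.5
```

Call:
{"api": "send_rows", "payload": {
  "plan": [
    [[-0.062, 0.051, 0], [0, 0, 0]],
    [[-0.062, 0.051, 0], [0, 0, 0]],
    [[-0.031, 0.025, 0], [0, 0, 0]],
    [[0, 0, 0], [0, 0, 0]],
    [[0, 0, 0], [0, 0, 0]],
    [[0, 0, 0], [0, 0, 0]],
    [[0, 0, 0], [0, 0, 0]],
    [[0, 0, 0], [0, 0, 0]],
    [[0, 0, 0], [0, 0, 0]],
    [[0, 0, 0], [0, 0, 0]]
  ]
}}

```text
time: 10.25
tool_pos: [0.5936, 0.0741, 0.0235]
tool_rot: [-3.14, -0.001, 2.363]
contact_force: [-6.2, 0.7, 9.0]
opening: 0.055
grip_force: 4.6
```

```bash
python3 - <<'E'
from h import *
p,d=read_camera("scene"); cv2.imwrite("pics/d.png",cv2.resize(p[195:265,270:350],None,fx=8,fy=8,interpolation=cv2.INTER_CUBIC))
o=robot.observe();print(o["tool_pos"],o["contact_force"],tob(o["tool_pos"]))
E
```

```text
[0.59362403 0.07406363 0.02344377] [-5.99686003 -0.21542182  8.17323488] [25.3314517  -6.67227719]
```

View pics/d.png

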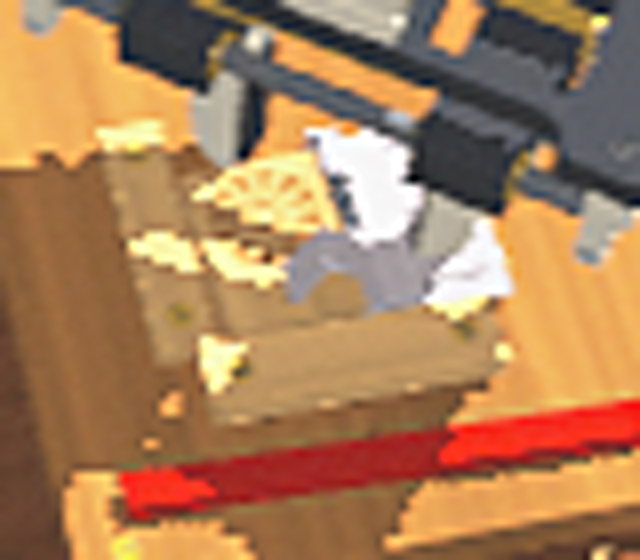

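The blank's front is now under the nose at about (300,300). A shallow dark band by the stop at (230,325) suggests it is nearly home. I'll keep pushing until the force rises.

Call:
{"api": "send_rows", "payload": {
  "plan": [
    [[-0.046, 0.038, 0], [0, 0, 0]],
    [[-0.046, 0.038, 0], [0, 0, 0]],
    [[0, 0, 0], [0, 0, 0]],
    [[0, 0, 0], [0, 0, 0]],
    [[0, 0, 0], [0, 0, 0]],
    [[0, 0, 0], [0, 0, 0]],
    [[0, 0, 0], [0, 0, 0]],
    [[0, 0, 0], [0, 0, 0]],
    [[0, 0, 0], [0, 0, 0]],
    [[0, 0, 0], [0, 0, 0]]
  ]
}}

```text
time: 11.55
tool_pos: [0.5949, 0.074, 0.0232]
tool_rot: [-3.138, -0.004, 2.362]
contact_force: [-9.2, -0.5, 11.4]
opening: 0.0552
grip_force: 7.3
```

Call:
{"api": "send_rows", "payload": {
  "plan": [
    [[-0.046, 0.038, 0], [0, 0, 0]],
    [[-0.046, 0.038, 0], [0, 0, 0]],
    [[0, 0, 0], [0, 0, 0]],
    [[0, 0, 0], [0, 0, 0]],
    [[0, 0, 0], [0, 0, 0]],
    [[0, 0, 0], [0, 0, 0]],
    [[0, 0, 0], [0, 0, 0]],
    [[0, 0, 0], [0, 0, 0]],
    [[0, 0, 0], [0, 0, 0]],
    [[0, 0, 0], [0, 0, 0]]
  ]
}}

```text
time: 12.8
tool_pos: [0.5954, 0.074, 0.023]
tool_rot: [-3.134, -0.008, 2.362]
contact_force: [-17.9, 1.5, 17.9]
opening: 0.0552
grip_force: 11.0
```

```bash
python3 - <<'E'
from h import *
p,d=read_camera("scene"); cv2.imwrite("pics/e.png",cv2.resize(p[195:265,270:350],None,fx=8,fy=8,interpolation=cv2.INTER_CUBIC))
o=robot.observe();print(o["tool_pos"],o["contact_force"],tob(o["tool_pos"]))
E
```

```text
[0.59539851 0.07400386 0.02296412] [-18.2430469    1.15504007  17.07238868] [27.104059   -6.57127947]
```

View pics/e.png

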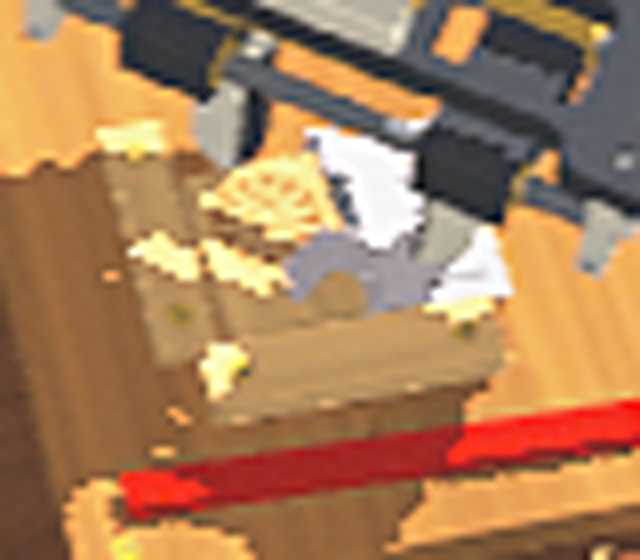

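The blank is hard against the stop: force rose steeply to 18 N over 0.5 mm and no gap is visible. I'll back the finger off a couple of mm with the plate still down, then rise slowly.

Call:
{"api": "send_rows", "payload": {
  "plan": [
    [[0.046, -0.038, 0], [0, 0, 0]],
    [[0.046, -0.038, 0], [0, 0, 0]],
    [[0.046, -0.038, 0], [0, 0, 0]],
    [[0.046, -0.038, 0], [0, 0, 0]],
    [[0, 0, 0], [0, 0, 0]],
    [[0, 0, 0], [0, 0, 0]],
    [[0, 0, -0.1], [0, 0, 0]],
    [[0, 0, -0.1], [0, 0, 0]],
    [[0, 0, -0.1], [0, 0, 0]],
    [[0, 0, -0.1], [0, 0, 0]]
  ]
}}

```text
time: 14.1
tool_pos: [0.5944, 0.0741, 0.0327]
tool_rot: [-3.141, -0.0, 2.362]
contact_force: [0.2, -0.4, -0.5]
opening: 0.0552
grip_force: 0.0
```

Call:
{"api": "send_rows", "payload": {
  "plan": [
    [[0, 0, -0.2], [0, 0, 0]],
    [[0, 0, -0.3], [0, 0, 0]],
    [[0, 0, -0.5], [0, 0, 0]],
    [[0, 0, -1], [0, 0, 0]],
    [[0, 0, -1], [0, 0, 0]],
    [[0, 0, -1], [0, 0, 0]],
    [[0, 0, -1], [0, 0, 0]],
    [[0, 0, -1], [0, 0, 0]],
    [[0, 0, -1], [0, 0, 0]],
    [[0, 0, 0], [0, 0, 0]]
  ]
}}

```text
time: 15.35
tool_pos: [0.5956, 0.0741, 0.2108]
tool_rot: [3.138, 0.004, 2.362]
contact_force: [0.3, 0.1, -0.8]
opening: 0.0548
grip_force: 0.0
```

Call:
{"api": "send_rows", "payload": {
  "plan": [
    [[1, 0, 0], [0, 0, 0]],
    [[1, 0, 0], [0, 0, 0]],
    [[1, 0, 0], [0, 0, 0]],
    [[1, 0, 0], [0, 0, 0]],
    [[1, 0, 0], [0, 0, 0]],
    [[1, 0, 0], [0, 0, 0]],
    [[1, 0, 0], [0, 0, 0]],
    [[1, 0, 0], [0, 0, 0]],
    [[1, 0, 0], [0, 0, 0]],
    [[1, 0, 0], [0, 0, 0]]
  ]
}}

```text
time: 16.6
tool_pos: [0.4155, 0.2504, 0.2076]
tool_rot: [-3.141, -0.0, 2.362]
contact_force: [0.3, 0.1, -0.2]
opening: 0.055
grip_force: 0.0
```

```bash
python3 - <<'E'
from h import *
o=[]
for n,(r,c) in (("top",(165,220)),("scene",(195,275))):
    p,d=read_camera(n); o.append(cv2.resize(p[r:r+70,c:c+70],(400,400),interpolation=cv2.INTER_CUBIC))
cv2.imwrite("pics/f.png",np.hstack(o)); q=robot.observe(); print(q["tool_pos"],q["contact_force"],q["time"])
E
```

```text
[0.4147152  0.25105951 0.20771137] [ 0.33683329 -0.30950004  0.50520943] 16.7
```

View pics/f.png

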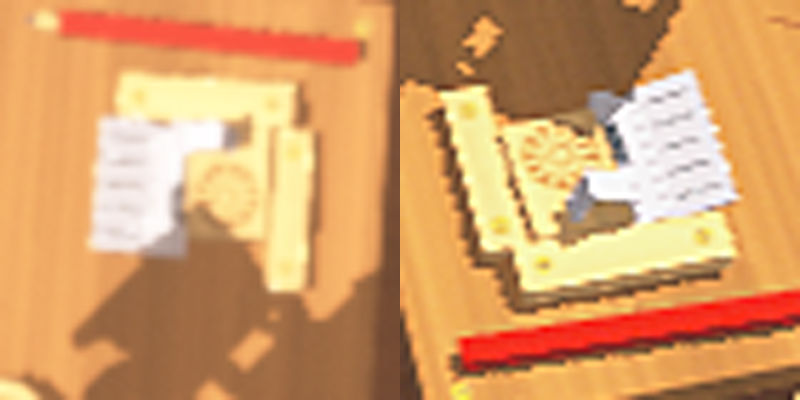

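The blank lies square against the stop with the nose resting on it, and the hand is clear with everything else undisturbed.

```bash
python3 -c "
from cell import robot
print(robot.hand_in())"
```

```text
the job is handed in; nothing more can be done
None
```

The blank is against the end stop with the clip closed on it, the hand is drawn clear with nothing else visibly moved, and the job was handed in at about 17 s.

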